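Crib up the packing on the press bed and hold the spring clamp down

TASK

On the press bed, one wooden slat already lies across both rails; lay the other one squarely across both rails on the free pair of black pads, beside it, then lay the short wide metal bar across the middle of the two slats, at right angles to them. Then swing the raised spring-loaded hold-down arm over and down on to the bar until it is level and its spring foot is pushed about half-way in, and finish while still holding it there: it springs up if let go. Leave the cup, the tape roll and the screwdriver where they are.

Things in the scene. Friction and masses are not known exactly. Their poses are not given: they have to be found in the camera images.
- bed: Press bed, fixed: grey plate 15 mm thick. Origin on the bench under the middle of the stack's place; x points from there to the arm's hinge, z up. Two steel rails 18 mm wide, 160 long run along y at x = -45 and +45 mm, with black pads (30 mm long in y) on them at y = -45 and +45. The bar, once stacked, runs along y, its centre at x = y = 0, 67 mm above the bench.
- pads_left (a point): Point midway between the two black pads at y = +45 mm of the bed, level with the pad tops (35 mm above the bench); axes as the bed's. A slat on these pads runs along the bed's x with its centre 10 mm above this point.
- pads_right (a point): The same for the pads at y = -45 mm of the bed.
- slat_mid (a point): Centre of the wooden packing slat that is still to be laid, 150 mm long (its x), 24 wide (y), 20 high (z), about 55 g, lying flat on the bench.
- slat_laid_mid (a point): Centre of the wooden slat that already lies loose on the left pads (bed y = +45 mm); same size and axes.
- bar_mid (a point): Centre of the aluminium pressure bar, 130 mm long (its x), 34 wide (y), 24 high (z), about 280 g, lying flat on the bench. Shorter and wider than the slats.
- hinge (a point): Middle of the hold-down arm's hinge axis: in the bed's frame x = 160, y = 0, 101 mm above the bench. The axis runs along the bed's y, between two posts at y = -64 and +64 whose tops are 116 mm above the bench.
- handle (a point): Middle of the handle: black round bar 16 mm thick, parallel to the hinge and 220 mm from it, 92 mm clear between the side bars of the U-shaped arm. Arm raised: topmost part, 320 mm above the bench. Arm level: at x = -60 mm of the bed, 101 mm above the bench. A cross-piece 24 mm wide lies 60 mm from it towards the hinge. Pinched, it can turn between the fingers.
- hold_arm (a joint): Angle of the hold-down arm (rad): 0 raised, leaning 0.08 past upright away from the stack; 1.65 level, pointing from the hinge along the bed's -x, over the stack; stop at 1.80. A spring drives it back to 0: about 2 N at the handle to start it, about 9 N to hold it level with the foot on the bar.
- foot (a joint): Travel of the spring foot in the arm (m): 0 out, 0.020 fully in. Black rubber disc 36 mm across under the arm, 160 mm from the hinge, face 32 mm below the arm's mid-line when out. With slats and bar stacked and the arm level it is in by 10 mm and presses with about 5 N (2.4 N to start, then 0.3 N per mm). Each mm that the handle moves down pushes it in 0.73 mm.
- cup: Steel cup, 72 mm across, 85 mm high, origin under its centre; bystander, leave alone.
- tape: Roll of tape lying flat, 104 mm across, 24 mm high, origin under its centre; bystander, leave alone.
- driver: Screwdriver lying on the bench beyond the bed, bystander, leave alone.

How it is judged (in metres and radians):
On the way, in this order (a step that is already met when the one before it is completed fails the run):
1. the second slat lies across the rails on its pads beside the first, let go (y of slat_laid_mid in the frame of bed between 0.032 and 0.058 m and x of slat_laid_mid in the frame of bed between -0.02 and 0.02 m and height (world z) of slat_laid_mid between 0.04 and 0.05 m and angle between the x axis of each of slat_laid_mid, slat_mid and the x axis of bed, either way round below 0.15 rad and angle between each of slat_laid_mid, slat_mid's own z axis and vertical below 0.1 rad and y of slat_mid in the frame of bed between -0.058 and -0.032 m and x of slat_mid in the frame of bed between -0.02 and 0.02 m and height (world z) of slat_mid between 0.04 and 0.05 m and contact force between the fingers and slat_laid below 0.1 N and contact force between the fingers and slat below 0.1 N), for 0.2 s.
2. the bar lies across the middle of the slats, let go, with the arm not yet brought down (y of slat_laid_mid in the frame of bed between 0.032 and 0.058 m and x of slat_laid_mid in the frame of bed between -0.02 and 0.02 m and height (world z) of slat_laid_mid between 0.04 and 0.05 m and angle between the x axis of each of slat_laid_mid, slat_mid and the x axis of bed, either way round below 0.15 rad and angle between each of slat_laid_mid, slat_mid, bar_mid's own z axis and vertical below 0.1 rad and y of slat_mid in the frame of bed between -0.058 and -0.032 m and x of slat_mid in the frame of bed between -0.02 and 0.02 m and height (world z) of slat_mid between 0.04 and 0.05 m and x of bar_mid in the frame of bed between -0.014 and 0.014 m and y of bar_mid in the frame of bed between -0.02 and 0.02 m and height (world z) of bar_mid between 0.062 and 0.072 m and angle between the x axis of bar_mid and the y axis of bed, either way round below 0.15 rad and contact force between the fingers and bar below 0.1 N and value of joint hold_arm below 1.2 rad), for 0.2 s.
At the end, for the whole second after the job is handed in: Slats flat across both rails on their pads (13 mm along the rails, 20 mm across, 0.15 rad), bar flat across their middle (14 mm across, 20 mm along, 0.15 rad); robot holds the arm still and level (0.06 rad), foot on the bar pushed in 5 to 15 mm, over 2 N; slats and bar not touched by the fingers (all of step 1 and x of bar_mid in the frame of bed between -0.014 and 0.014 m and y of bar_mid in the frame of bed between -0.02 and 0.02 m and height (world z) of bar_mid between 0.062 and 0.072 m and angle between the x axis of bar_mid and the y axis of bed, either way round below 0.15 rad and angle between bar_mid's own z axis and vertical below 0.1 rad and value of joint foot between 0.005 and 0.015 m and value of joint hold_arm between 1.59 and 1.71 rad and contact force between foot and bar above 2 N and velocity of joint hold_arm between -0.05 and 0.05 rad/s and linear speed of bar below 0.02 m/s and contact force between any of the fingers, the arm and hold_arm above 2 N and contact force between the fingers and bar below 0.1 N); the arm keeps its last pose, push and grip.
It fails at once if the cup is moved by more than 30 mm (distance of cup from where it was at the start of the episode above 0.03 m).
It fails at once if the tape roll is moved by more than 30 mm (distance of tape from where it was at the start of the episode above 0.03 m).
It fails at once if the screwdriver is moved by more than 30 mm (distance of driver from where it was at the start of the episode above 0.03 m).
It also fails if it takes over 69 s, if anything falls off the work surface, if the arm or the gripper's body presses on something with over 40 N, if the wrist force passes 120 N, or if a joint passes its speed limit or range.

ROBOT

A 6-joint arm with a two-finger parallel gripper is mounted at the origin on the work surface. World frame = base frame: x ahead of the robot, y to its left, z up, the work surface at z = 0. Lengths are in mm, angles in rad, forces in N, time in s.
With the tool pointing down it reaches from about 375 to 900 mm from the base axis. Payload 3.1 kg.
Tool frame: the origin (TCP) lies midway between the tips of the shut fingers; the grasp point (between the pads) lies bot.grip_depth behind it (bot.grip_depth is the distance from the TCP to the grasp point, in mm); z points along the fingers, y is the direction in which the jaws open and shut (so a half turn about z gives the same grasp; the last joint's range is limited). The gripper opens to 85 mm and grips with 20 to 120 N. Pads are 22 mm wide; open, the fingers measure 114 mm over their backs; the gripper's body (76 mm by 85 mm) begins 54 mm behind the grasp point. The pads swing forward as they close: fully open they stand 13 mm farther back than shut.
Start: joints at [-1.526, 0.527, 1.433, -0, 1.181, -0.178], TCP at [138.126, -609.523, 231.31] pointing down, gripper open.
Joint ranges: [-3.08, 3.08], [-0.75, 2.2], [0.22, 2.44], [-1.43, 4.57], [0, 2.65], [-2.85, 2.85]. Speed limits (rad/s): [2.79, 2.79, 3.14, 3.14, 3.14, 3.14].

INTERFACE

Orientations are given as a unit quaternion [w, x, y, z].
In Python, from workcell import bot gives the robot as it stands.
- The arm moves only by the shell command python3 -m inch 'ROWS'. ROWS is JSON, a list of rows, each a list of 3 entries, a list of its own where there are three numbers: the shift along the world's x, y, z in m, then the turn, a rotation vector about the world's x, y, z in degrees, then the opening, from 0 (shut) to 1 (fully open). In form: [[[tx, ty, tz], [rx, ry, rz], hand], ...]. A call has 1 to 12 rows; each row is the pose to reach, as a shift and turn from the pose commanded when the call began; what a row does not reach only later rows make up. A row lasts 1/8 s, in which the tool goes at most 62.5 mm and 10.7 degrees, less where a joint would pass 70% of its speed; a pose out of reach is approached as far as the arm can. A call with a gripper value outside its range is refused whole. The fingers move at their own pace and stop on an object; the grip force is fixed at half the most. Time passes only in rows, so rows that repeat a pose let the fingers close. It gives the time, the measured TCP pose, the force and the opening at its end, in the units of the state.
- bot.observe(): the state, without advancing time (a new reading comes with each control period).
- bot.snapshot(name): name is "scene" or "side" or "wrist"; returns (picture, depth): 384x512x3 uint8, red, green, blue; 384x512 float32, mm along the optical axis (not along the pixel's ray), 0 where there is no reading.
- bot.calibration(name): a dict with "K" (3x3 intrinsics, pixels), "R" (3x3) and "t" (3): a world point X has camera coordinates R X + t. Camera axes: x right, y down, z forward; pixel columns grow to the right and rows downward; lengths in mm; the calibration is good to about 2 mm. A picture is of the moment at which its call begins: read the wrist's pose just before it. calibration takes no time and is no camera call; for the wrist camera it gives the pose at the moment of the call.
- bot.close_job(): hands the job in, once; it reports no verdict.
Trained networks look in the newest picture that a camera, given by its name, has taken for a name from the list of things; names that differ only in an ending like _2 or _b are one class to them, and where a whole thing is asked for, a point or a joint stands for the part that bears it (a point fixed in the world has none). Each returns a list of dicts, best first, with "p" (0 to 1); they miss things now and then, are a little off and sometimes report something else, mostly with a low value. They report only what shows in the picture. A call takes as long as a camera call.
- bot.silhouettes(thing, camera): "pixels" (384x512 bool, what is visible of it).
- bot.mark_of(thing, camera): "centre" ([x, y, z] in mm, in the coordinates of the camera as it stood for that picture, good to about 4 mm: a listed point, or the origin of a listed thing).
The state is a dict: "clock": time; "joints": joint angles; "dq": joint speeds; "tau": joint torques, N m; "ee_pos": TCP position; "orientation": TCP orientation; "contact_force": force on the tool from outside, world axes, zero at the start; "moment": the same for the moment, N m; "gripper_width": finger opening in mm.
Only numpy, scipy, OpenCV 4.12 (cv2) and the standard library are available. Lean on these libraries where they do the work, as an engineer would, in place of code of your own. Each camera call takes 0.05 s, during which the arm holds its last target. There are 200 camera calls.

## Working session

There is one attempt and no reset: what is moved stays moved. The work goes in short steps, Python scripts to look and compute and a shell command to move; the robot and the scene stay as the last step left them, time stands still between calls to the robot, and variables do not carry over. Pictures are saved under pics/ and viewed, about 8 in all and at most 12, crops included, and the job is handed in when it is done.

```bash
mkdir -p pics
cat > h.py <<'E'
import numpy as np, cv2
from workcell import bot
def snap(n,f=None):
    c=bot.calibration(n); p,d=bot.snapshot(n)
    if f: cv2.imwrite('pics/'+f,p[:,:,::-1])
    return np.array(c['K']),np.array(c['R']),np.array(c['t']).ravel(),p,d
def w(c,x): return c[1].T@(np.array(x)-c[2])
def cloud(c,m):
    v,u=np.nonzero(m&(c[4]>0)); z=c[4][v,u]
    P=np.c_[(u-c[0][0,2])/c[0][0,0]*z,(v-c[0][1,2])/c[0][1,1]*z,z]
    return (P-c[2])@c[1]
def rect(P):
    zt=np.percentile(P[:,2],90); T=P[P[:,2]>zt-6]
    r=cv2.minAreaRect(T[:,:2].astype(np.float32)); b=cv2.boxPoints(r)
    e=[b[1]-b[0],b[2]-b[1]]; e=max(e,key=np.linalg.norm)
    return np.round(r[0],1),np.round(r[1],1),round(float(np.degrees(np.arctan2(e[1],e[0]))),1),round(float(zt),1),len(T)
E
python3 - <<'E'
from h import *
ims=[]
for n in ['scene','side']:
    c=snap(n); ims.append(c[3])
    for t in ['bed','pads_left','pads_right','slat_mid','slat_laid_mid','bar_mid','hinge','handle','cup','tape','driver']:
        print(n,t,[(round(r['p'],2),np.round(w(c,r['centre']),0)) for r in bot.mark_of(t,n)[:3]])
    for t in ['slat_mid','bar_mid']:
        for r in bot.silhouettes(t,n)[:2]:
            P=cloud(c,r['pixels']); print(n,t,round(r['p'],2),rect(P) if len(P)>20 else None)
for i,n in zip(ims,['scene','side']): cv2.imwrite(f'pics/{n}1.png',i[:,:,::-1])
print(bot.grip_depth,bot.observe())
E
```

```text
scene bed [(0.94, array([514.,  94.,   1.]))]
scene pads_left [(0.73, array([502., 137.,  35.])), (0.39, array([671., 124., 103.]))]
scene pads_right [(0.67, array([514.,  47.,  33.]))]
scene slat_mid [(0.93, array([ 440., -141.,   15.])), (0.3, array([690., 126., 316.]))]
scene slat_laid_mid [(0.97, array([502., 139.,  43.]))]
scene bar_mid [(0.93, array([ 498., -301.,   12.]))]
scene hinge [(0.72, array([670., 126., 101.]))]
scene handle [(0.78, array([690., 126., 316.])), (0.71, array([ 499., -299.,   11.]))]
scene cup [(0.89, array([ 698., -196.,    1.]))]
scene tape [(0.92, array([ 731., -337.,    2.]))]
scene driver [(0.74, array([749., -16.,   3.]))]
scene slat_mid 0.91 (array([ 439.9, -137.2]), array([149.9,  25.9]), 5.2, 22.5, 383)
scene bar_mid 0.7 (array([ 500.3, -302.5]), array([132.5,  35.7]), 20.9, 26.7, 413)
side bed [(0.9, array([511.,  93.,  -0.])), (0.21, array([ 439., -142.,   13.]))]
side pads_left [(0.94, array([508., 141.,  39.]))]
side pads_right [(0.81, array([517.,  52.,  35.]))]
side slat_mid [(0.91, array([ 441., -142.,   14.]))]
side slat_laid_mid [(0.79, 
[... 523 characters left out ...]
8.700000000000003 {'clock': 1.4, 'joints': array([-1.52649093e+00,  5.27487110e-01,  1.43269806e+00, -1.12042917e-05,
        1.18143626e+00, -1.78476826e-01]), 'dq': array([ 0.00068639, -0.00017797,  0.00018255, -0.000156  , -0.00021316,
       -0.00073656]), 'tau': array([-4.51846299e-04, -4.42324841e+01, -1.78411603e+01, -3.26870240e-04,
        9.09032024e-04,  6.70827959e-06]), 'ee_pos': array([ 138.12832992, -609.51239425,  231.31894392]), 'orientation': array([-1.47022988e-05,  9.93802186e-01,  1.11163013e-01, -4.20669479e-06]), 'contact_force': array([-0.04440513,  0.30311055,  0.42875136]), 'moment': array([ 0.02306682,  0.01865649, -0.01690352]), 'gripper_width': 85.96257935848256}
```

View pics/scene1.png

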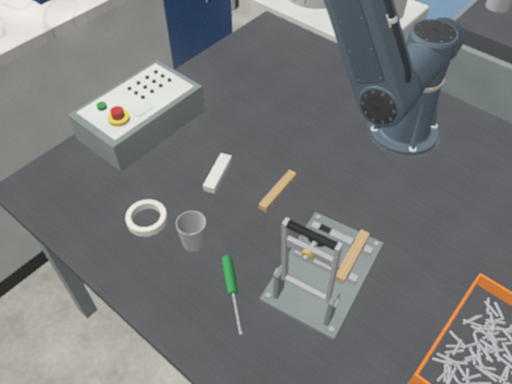

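View pics/side1.png

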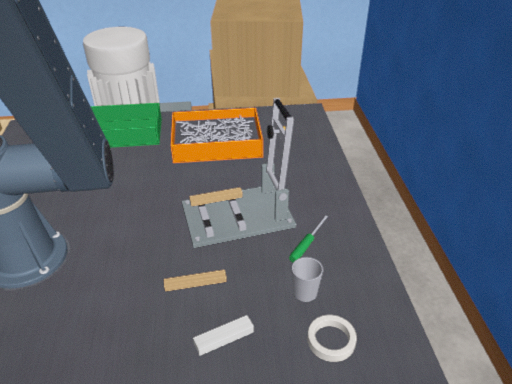

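The scene picture shows the loose slat at about (278,190), the bar at (217,172), and the bed with the raised arm at (325,270). The side view agrees: slat (195,281), bar (223,335), bed (240,213). I'll move over the slat now.

```bash
python3 -m inch '[[[0.302,0.47,-0.03],[0,0,-7.6],1],[[0.302,0.47,-0.03],[0,0,-7.6],1],[[0.302,0.47,-0.03],[0,0,-7.6],1],[[0.302,0.47,-0.03],[0,0,-7.6],1],[[0.302,0.47,-0.03],[0,0,-7.6],1],[[0.302,0.47,-0.03],[0,0,-7.6],1],[[0.302,0.47,-0.03],[0,0,-7.6],1],[[0.302,0.47,-0.03],[0,0,-7.6],1],[[0.302,0.47,-0.03],[0,0,-7.6],1],[[0.302,0.47,-0.03],[0,0,-7.6],1],[[0.302,0.47,-0.03],[0,0,-7.6],1]]'
python3 - <<'E'
from h import *
c=snap('wrist','w1.png')
for t in ['slat_mid']:
    print([(round(r['p'],2),np.round(w(c,r['centre']),1)) for r in bot.mark_of(t,'wrist')[:2]])
    for r in bot.silhouettes(t,'wrist')[:2]: print(round(r['p'],2),rect(cloud(c,r['pixels'])))
o=bot.observe();print(o['clock'],o['ee_pos'],o['orientation'],o['joints'])
E
```

```text
clock: 2.78
ee_pos: [440.2, -139.6, 201.4]
orientation: [0.0, 0.999, 0.046, 0.0]
contact_force: [-0.6, 0.0, -0.2]
gripper_width: 85.4
[(0.93, array([ 438.8, -138.4,    8.5]))]
0.74 (array([506.8,  70.5]), array([128.1, 117.2]), 9.9, 33.1, 4494)
0.7 (array([ 439.5, -137.4]), array([149.7,  24. ]), 5.0, 20.7, 2753)
2.925 [ 439.71949341 -140.9144907   201.42941767] [1.78486580e-04 9.99037461e-01 4.38647515e-02 5.98563182e-05] [-5.52742427e-01  3.55402871e-01  1.86308904e+00 -2.86018649e-04
  9.22801164e-01  9.30468841e-01]
```

View pics/w1.png

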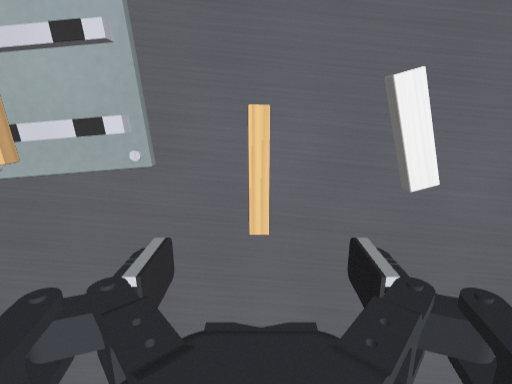

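The wrist view shows the slat in line with the jaws, at (259,170); the measured centre is (439.5,-138) at 5°. I'll grasp it.

```bash
python3 -m inch '[[[0,0.0015,-0.06],[0,0,0],0.7],[[0,0.0015,-0.12],[0,0,0],0.7],[[0,0.0015,-0.17],[0,0,0],0.7],[[0,0.0015,-0.198],[0,0,0],0.7],[[0,0.0015,-0.198],[0,0,0],0.7],[[0,0.0015,-0.198],[0,0,0],0],[[0,0.0015,-0.198],[0,0,0],0],[[0,0.0015,-0.198],[0,0,0],0],[[0,0.0015,-0.198],[0,0,0],0],[[0,0.0015,-0.198],[0,0,0],0],[[0,0.0015,-0.16],[0,0,0],0],[[0,0.0015,-0.1],[0,0,0],0]]'
```

```text
clock: 4.42
ee_pos: [439.3, -137.6, 101.9]
orientation: [-0.001, 0.999, 0.045, -0.001]
contact_force: [2.0, -0.5, -0.5]
gripper_width: 22.3
```

```bash
python3 -m inch '[[[0,0.03,0.06],[0,0,2],0],[[-0.02,0.08,0.12],[0,0,4.3],0],[[-0.04,0.14,0.13],[0,0,4.3],0],[[-0.04,0.198,0.13],[0,0,4.3],0],[[-0.04,0.198,0.13],[0,0,4.3],0],[[-0.04,0.198,0.13],[0,0,4.3],0]]'
cat > bed.py <<'E'
from h import *
import sys
c=snap('wrist',sys.argv[1])
for t in ['bed','pads_left','pads_right','slat_laid_mid','hinge','handle']:
    print(t,[(round(r['p'],2),np.round(w(c,r['centre']),1)) for r in bot.mark_of(t,'wrist')[:3]])
for t in ['slat_laid_mid']:
    for r in bot.silhouettes(t,'wrist')[:3]: print(t,round(r['p'],2),rect(cloud(c,r['pixels'])))
P=cloud(c,np.ones((384,512),bool))
# rails: bright pixels with z 25..38 near bed
g=c[3].astype(int); m=(c[4]>0)
v,u=np.nonzero(m); 
s=(P[:,2]>26)&(P[:,2]<38)&(P[:,0]>420)&(P[:,0]<600)&(P[:,1]>-10)&(P[:,1]<190)
im=np.zeros((384,512),np.uint8); im[v[s],u[s]]=255
n,lab=cv2.connectedComponents(im)
for k in range(1,n):
    q=lab[v,u]==k
    if q.sum()>300:
        print('rail',rect(P[q&s]))
# plate
s=(P[:,2]>10)&(P[:,2]<20)&(P[:,0]>380)&(P[:,1]>-60)&(P[:,1]<260)
print('plate',rect(P[s]))
o=bot.observe();print(o['clock'],o['ee_pos'],o['orientation'])
E
python3 bed.py w2.png
```

```text
clock: 5.18
ee_pos: [400.0, 60.5, 231.8]
orientation: [0.0, 0.996, 0.084, 0.001]
contact_force: [0.3, -0.3, -0.5]
gripper_width: 22.6
bed [(0.91, array([515. ,  93.4,   4.6]))]
pads_left [(0.88, array([503.4, 133.4,  34.9]))]
pads_right [(0.92, array([519.1,  50.6,  34.7]))]
slat_laid_mid [(0.76, array([503.9, 145. ,  47.3]))]
hinge []
handle []
slat_laid_mid 0.62 (array([495.1, 138.8]), array([128.8,  24.3]), 9.6, 55.8, 3264)
rail (array([556.8,  79.2]), array([ 30.9, 115.3]), -81.6, 35.3, 2296)
rail (array([544.4, 172.6]), array([18.4, 16.7]), 10.2, 33.8, 325)
rail (array([478.9,  24.4]), array([17.3, 34.6]), -80.3, 35.3, 521)
plate (array([499.1,  91.9]), array([161.2, 190.3]), -80.4, 16.0, 14082)
5.575 [400.29404231  59.09381896 231.04501174] [-1.72728252e-05  9.96666923e-01  8.15778878e-02 -3.05783194e-04]
```

View pics/w2.png

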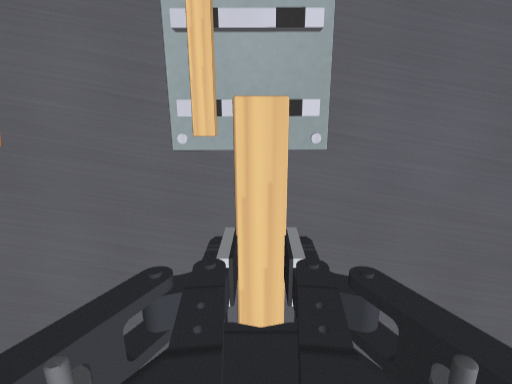

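Run:
```python
from h import *
c=bot.calibration('wrist');K=np.array(c['K']);R=np.array(c['R']);t=np.array(c['t']).ravel()
def ray(u,v,z):
    d=R.T@np.linalg.solve(K,[u,v,1]); o=-R.T@t; return (o+d*(z-o[2])/d[2])[:2]
A=[ray(u,v,34) for u,v in [(170,18),(324,17),(177,107),(320,107)]]
print(np.round(A,1))
f=(A[0]+A[1])/2;n=(A[2]+A[3])/2
print('centre',(f+n)/2,'yaw x',np.degrees(np.arctan2(*(f-n)[::-1])),np.linalg.norm(f-n),'yaw y',[np.degrees(np.arctan2(-(a-b)[0],(a-b)[1])) for a,b in[(A[0],A[1]),(A[2],A[3])]])
for u,v in[(290,17),(288,107)]: print('pad',ray(u,v,35))
print('slat laid near end',ray(205,134,55))
# held slat: end near corners at its top; tilt/yaw
g=cv2.imread('pics/w2.png'); 
P=cloud((K,R,t,None,bot.snapshot('wrist')[1]),np.ones((384,512),bool))
s=(P[:,2]>215)&(abs(P[:,1]-60)<60)&(P[:,0]>400)
Q=P[s]; print(rect(Q)); 
for lo,hi in [(410,430),(430,450),(450,470),(470,490)]:
    q=Q[(Q[:,0]>lo)&(Q[:,0]<hi)]
    if len(q): print(lo,np.median(q[:,2]),q[:,1].min(),q[:,1].max())
print(Q[:,0].max())
```

```text
[[542.6 177.5]
 [569.4  20.8]
 [455.5 162.6]
 [481.5   5.6]]
centre [512.25649287  91.628229  ] yaw x 9.785515058166624 88.76942756442273 yaw y [np.float64(9.7257823964573), np.float64(9.388461737217762)]
pad [563.41264296  55.47055405]
pad [475.66249571  40.7928789 ]
slat laid near end [433.37933742 124.91820123]
(array([413.3,  61.9]), array([ 16.1, 118.2]), -83.1, 323.3, 12411)
410 312.21464197908494 0.1561825888962069 84.60579964120743
430 245.84562247757606 52.548241419495106 79.29076781577497
450 245.81541978028332 55.90599702274549 82.42031852685635
470 245.58025962193557 59.189289249034545 82.68232408483527
474.47516182781834
```

```bash
python3 -m inch '[[[0.06,-0.006,-0.03],[0,0,0],0],[[0.12,-0.0115,-0.06],[0,0,0],0],[[0.12,-0.0115,-0.11],[0,0,0],0],[[0.12,-0.0115,-0.15],[0,0,0],0],[[0.12,-0.0115,-0.175],[0,0,0],0],[[0.12,-0.0115,-0.19],[0,0,0],0],[[0.12,-0.0115,-0.19],[0,0,0],0],[[0.12,-0.0115,-0.19],[0,0,0],0]]'
```

```text
clock: 6.62
ee_pos: [520.7, 48.3, 41.7]
orientation: [0.0, 0.997, 0.082, 0.001]
contact_force: [0.3, -0.4, -0.7]
gripper_width: 22.3
```

```bash
python3 -m inch '[[[0,0,-0.0022],[0,0,0],0],[[0,0,-0.0022],[0,0,0],0],[[0,0,-0.0022],[0,0,0],0.6],[[0,0,-0.0022],[0,0,0],0.6],[[0,0,-0.0022],[0,0,0],0.6],[[0,0,0.04],[0,0,0],0.6],[[-0.04,0,0.1],[0,0,0],0.8],[[-0.1,0.01,0.15],[0,0,0],1],[[-0.14,0.02,0.19],[0,0,0],1],[[-0.14,0.02,0.19],[0,0,0],1],[[-0.14,0.02,0.19],[0,0,0],1]]'
python3 bed.py w3.png
```

```text
clock: 8.0
ee_pos: [379.7, 68.7, 232.4]
orientation: [0.0, 0.997, 0.083, 0.002]
contact_force: [0.8, 0.7, -0.3]
gripper_width: 85.3
bed [(0.78, array([511.9,  92.8,   1.9]))]
pads_left [(0.96, array([503.7, 135.3,  35.3]))]
pads_right []
slat_laid_mid [(0.6, array([502.6, 143.2,  46.4]))]
hinge []
handle [(0.23, array([521.2,  46.3,  32.1]))]
slat_laid_mid 0.78 (array([485.7, 137.3]), array([110.7,  24.4]), 9.6, 55.8, 2852)
rail (array([551.2, 101.1]), array([ 8.8, 69.6]), -79.0, 34.5, 609)
rail (array([467.,  87.]), array([20.9, 70. ]), -78.4, 34.7, 1084)
plate (array([490.2,  90.3]), array([143.3, 191. ]), -80.5, 16.0, 13291)
8.4 [380.36364883  68.33533554 230.58333836] [-1.66674721e-04  9.96602372e-01  8.23593095e-02 -7.92776034e-04]
```

View pics/w3.png

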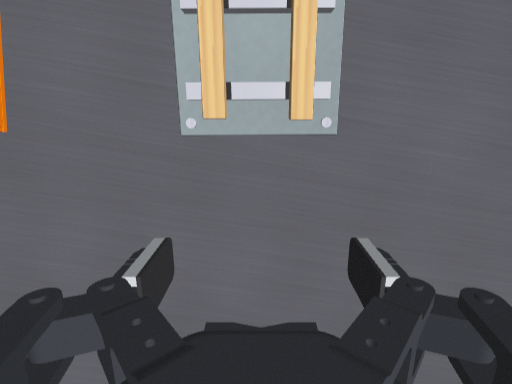

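Both slats lie parallel on their pads (left one at columns 199–226, right one at 292–316, near ends at row 118). Next is the bar.

```bash
python3 -m inch '[[[0.03,-0.06,-0.03],[0,0,5],1],[[0.12,-0.3715,-0.03],[0,0,11.4],1],[[0.12,-0.3715,-0.03],[0,0,11.4],1],[[0.12,-0.3715,-0.03],[0,0,11.4],1],[[0.12,-0.3715,-0.03],[0,0,11.4],1],[[0.12,-0.3715,-0.03],[0,0,11.4],1],[[0.12,-0.3715,-0.03],[0,0,11.4],1],[[0.12,-0.3715,-0.03],[0,0,11.4],1],[[0.12,-0.3715,-0.03],[0,0,11.4],1]]'
python3 - <<'E'
from h import *
c=snap('wrist','w4.png')
print([(round(r['p'],2),np.round(w(c,r['centre']),1)) for r in bot.mark_of('bar_mid','wrist')[:2]])
for r in bot.silhouettes('bar_mid','wrist')[:2]: print(round(r['p'],2),rect(cloud(c,r['pixels'])))
o=bot.observe();print(o['clock'],o['ee_pos'],o['orientation'])
E
```

```text
clock: 9.52
ee_pos: [499.3, -301.5, 200.5]
orientation: [-0.001, 0.983, 0.181, -0.001]
contact_force: [-0.7, 0.1, -0.2]
gripper_width: 85.4
[]
9.675 [ 499.79781279 -301.35950355  201.28989144] [-4.90572324e-04  9.83328524e-01  1.81836969e-01 -3.00175550e-04]
```

Run:
```python
from h import *
c=snap('wrist')
P=cloud(c,np.ones((384,512),bool))
s=(P[:,2]>18)&(P[:,2]<32)&(np.hypot(P[:,0]-500,P[:,1]+303)<85)
print(rect(P[s]))
print([(round(r['p'],2),np.round(w(c,r['centre']),1)) for r in bot.mark_of('bar_mid','wrist')[:2]])
```

```text
(array([ 501.4, -302.9]), array([128.4,  34. ]), 20.9, 24.7, 3471)
[(0.87, array([ 500.8, -302.2,   10.1]))]
```

```bash
python3 -m inch '[[[0.001,0,-0.06],[0,0,0],0.8],[[0.001,0,-0.12],[0,0,0],0.8],[[0.001,0,-0.17],[0,0,0],0.8],[[0.001,0,-0.198],[0,0,0],0.8],[[0.001,0,-0.198],[0,0,0],0.8],[[0.001,0,-0.198],[0,0,0],0],[[0.001,0,-0.198],[0,0,0],0],[[0.001,0,-0.198],[0,0,0],0],[[0.001,0,-0.198],[0,0,0],0],[[0.001,0,-0.198],[0,0,0],0],[[0.001,0,-0.15],[0,0,0],0],[[0.001,0,-0.09],[0,0,0],0]]'
```

```text
clock: 11.28
ee_pos: [500.0, -302.1, 111.3]
orientation: [-0.002, 0.983, 0.181, -0.001]
contact_force: [1.0, -0.0, -2.2]
gripper_width: 32.6
```

```bash
python3 -m inch '[[[0,0.02,0.06],[0,0,10],0],[[0.012,0.3955,0.06],[0,0,78.7],0],[[0.012,0.3955,0.06],[0,0,78.7],0],[[0.012,0.3955,0.06],[0,0,78.7],0],[[0.012,0.3955,0.06],[0,0,78.7],0],[[0.012,0.3955,0.06],[0,0,78.7],0],[[0.012,0.3955,0.06],[0,0,78.7],0],[[0.012,0.3955,0.06],[0,0,78.7],0],[[0.012,0.3955,0.06],[0,0,78.7],0],[[0.012,0.3955,0.06],[0,0,78.7],0],[[0.012,0.3955,0.06],[0,0,78.7],0]]'
python3 - <<'E'
from h import *
from scipy.spatial.transform import Rotation as Ro
o=bot.observe(); q=o['orientation']; y=Ro.from_quat([*q[1:],q[0]]).apply([0,1,0]); print(o['ee_pos'],np.degrees(np.arctan2(y[1],y[0])))
a=snap('scene')[3]; b=snap('side')[3]
x=np.hstack([cv2.resize(a[150:350,220:420],(400,400)),cv2.resize(b[50:250,130:330],(400,400))])
cv2.imwrite('pics/s5.png',x[:,:,::-1])
E
```

```text
clock: 12.65
ee_pos: [513.2, 91.5, 171.4]
orientation: [-0.0, 0.647, 0.763, -0.0]
contact_force: [-0.3, 0.2, -2.8]
gripper_width: 32.6
[513.18001438  91.46301156 171.35070802] 9.423011329994043
```

View pics/s5.png

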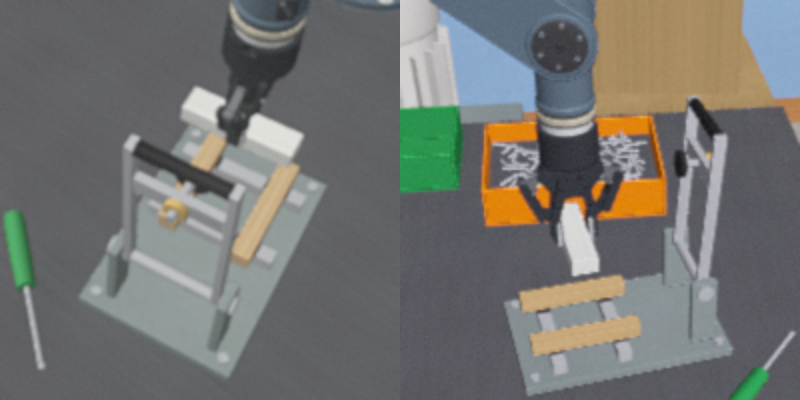

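The bar is held level over the stack, at right angles to both slats. I'll lower it.

```bash
python3 -m inch '[[[0,0.0005,-0.05],[0,0,0],0],[[0,0.0005,-0.085],[0,0,0],0],[[0,0.0005,-0.103],[0,0,0],0],[[0,0.0005,-0.110],[0,0,0],0],[[0,0.0005,-0.110],[0,0,0],0],[[0,0.0005,-0.112],[0,0,0],0],[[0,0.0005,-0.112],[0,0,0],0]]'
```

```text
clock: 13.62
ee_pos: [514.1, 92.8, 60.4]
orientation: [0.001, 0.646, 0.764, 0.001]
contact_force: [-1.0, -0.8, 3.2]
gripper_width: 32.7
```

```bash
python3 -m inch '[[[0,0,0],[0,0,0],0.65],[[0,0,0],[0,0,0],0.65],[[0,0,0],[0,0,0],0.65],[[0,0,0.03],[0,0,0],0.65],[[0,0,0.09],[0,0,0],0.8],[[0,0,0.15],[0,0,0],1],[[0,0,0.21],[0,0,0],1],[[0,0,0.27],[0,0,0],1],[[0,0,0.33],[0,0,0],1],[[0,0,0.33],[0,0,0],1],[[0,0,0.33],[0,0,0],1]]'
python3 - <<'E'
from h import *
ims=[]
for n in ['scene','side','wrist']:
    c=snap(n); ims.append(c[3])
    for t in ['bar_mid','handle','slat_mid','slat_laid_mid']:
        print(n,t,[(round(r['p'],2),np.round(w(c,r['centre']),1)) for r in bot.mark_of(t,n)[:2]])
    P=cloud(c,np.ones((384,512),bool)); P=P[np.hypot(P[:,0]-513,P[:,1]-92)<85]
    s=(P[:,2]>74)&(P[:,2]<86); print(n,'bar top',s.sum(), rect(P[s]) if s.sum()>20 else '')
    s=(P[:,2]>50)&(P[:,2]<60); print(n,'slats',rect(P[s]))
a,b,wr=ims
x=np.hstack([cv2.resize(a[150:350,220:420],(400,400)),wr[:,:].copy()[:, :400] if 0 else cv2.resize(wr,(400,400))])
cv2.imwrite('pics/s6.png',x[:,:,::-1]); print(bot.observe()['ee_pos'])
E
```

```text
clock: 15.0
ee_pos: [512.4, 93.0, 388.6]
orientation: [-0.0, 0.646, 0.764, -0.0]
contact_force: [-0.7, -0.6, 0.3]
gripper_width: 85.4
scene bar_mid [(0.9, array([510.8,  99.2,  66.6]))]
scene handle [(0.63, array([687.6, 126.1, 321.2]))]
scene slat_mid [(0.73, array([521.1,  44.3,  44.4]))]
scene slat_laid_mid [(0.72, array([503.2, 140.2,  48.4]))]
scene bar top 492 (array([513.4,  92. ]), array([ 38. , 128.8]), -81.5, 81.6, 475)
scene slats (array([512.3,  89.7]), array([148.1, 126.2]), 9.8, 57.6, 476)
side bar_mid [(0.68, array([513.4,  93.7,  71.6]))]
side handle [(0.73, array([690.4, 124.5, 316.4])), (0.7, array([512.4,  92.2,  71.2]))]
side slat_mid [(0.6, array([520.4,  44.1,  49.4]))]
side slat_laid_mid [(0.77, array([504.8, 137.7,  46.9]))]
side bar top 388 (array([513.9,  90.1]), array([ 35. , 133.5]), -81.1, 81.0, 372)
side slats (array([511.8,  89.5]), array([148.7, 130.8]), 8.7, 57.2, 480)
wrist bar_mid [(0.84, array([512.5,  90.6,  63.1]))]
wrist handle [(0.58, array([687.2, 123. , 316.4]))]
wrist slat_mid [(0.68, array([517.1,  48.6,  42.7]))]
wrist slat_laid_mid [(0.76, array([502.7, 142.4,  44.6]))]
wrist bar top 1795 (array([514.1,  92.5]), array([ 33.7, 128.2]), -80.2, 79.9, 1795)
wrist slats (array([511.6,  94.7]), array([150.1, 116.2]), 9.6, 55.9, 1915)
[513.15481129  92.96509567 389.35939606]
```

View pics/s6.png

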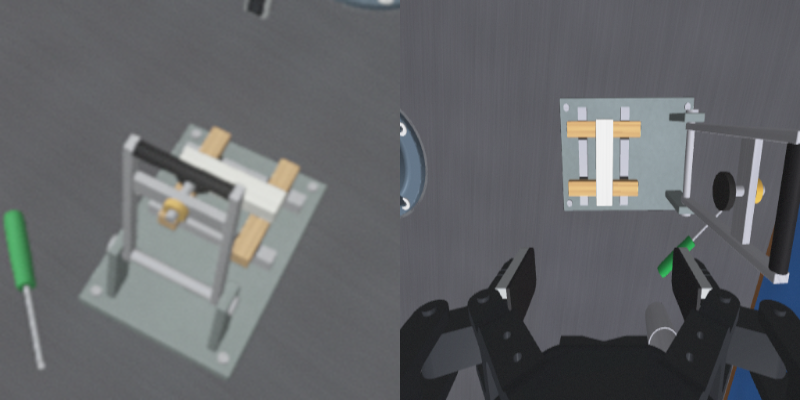

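The bar lies square across both slats: its top is centred at (514,92.5), yaw −80.2°, z 79.9. The handle is at about (688.5,123,320), so I'll go there and pinch it.

```bash
python3 -m inch '[[[0.06,0.01,0.01],[0,0,0],1],[[0.12,0.02,0.01],[0,0,0],1],[[0.1755,0.03,0],[0,0,0],1],[[0.1755,0.03,0],[0,0,0],1],[[0.1755,0.03,-0.04],[0,0,0],1],[[0.1755,0.03,-0.075],[0,0,0],1],[[0.1755,0.03,-0.089],[0,0,0],1],[[0.1755,0.03,-0.089],[0,0,0],1]]'
python3 - <<'E'
from h import *
a=snap('scene')[3]; b=snap('side')[3]
x=np.hstack([cv2.resize(a[150:350,220:420],(400,400)),cv2.resize(b[50:250,180:380],(400,400))])
cv2.imwrite('pics/s7.png',x[:,:,::-1])
E
```

```text
clock: 16.75
ee_pos: [687.9, 122.9, 300.2]
orientation: [-0.0, 0.646, 0.764, -0.0]
contact_force: [-0.0, -0.4, 0.4]
gripper_width: 85.3
```

View pics/s7.png

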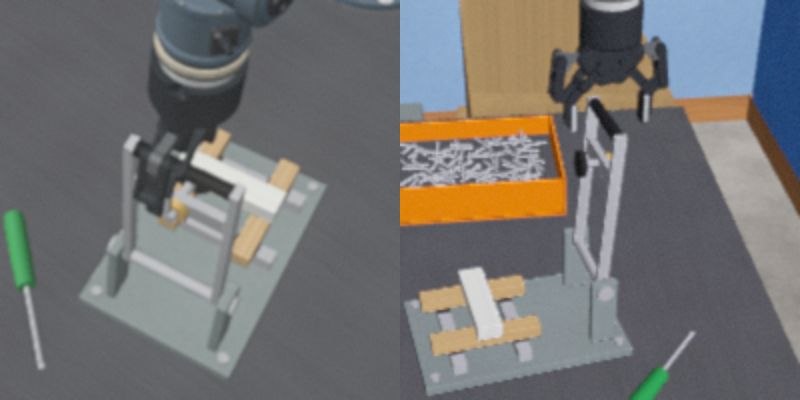

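The jaws straddle the handle, with its middle between the fingers (left crop (190,165)). I'll close.

```bash
python3 -m inch '[[[0,0,0],[0,0,0],0],[[0,0,0],[0,0,0],0],[[0,0,0],[0,0,0],0],[[0,0,0],[0,0,0],0],[[0,0,0],[0,0,0],0],[[0,0,0],[0,0,0],0]]'
python3 - <<'E'
import numpy as np
a=np.radians(9.6); L=220
for d in np.arange(0,1.651,0.1375):
    x=-L*(np.sin(d-.08))-L*np.sin(.08); z=L*np.cos(d-.08)-L*np.cos(.08)
    print(round(d,3),np.round([x*np.cos(a)/1e3,x*np.sin(a)/1e3,z/1e3],4))
E
```

```text
clock: 17.6
ee_pos: [688.2, 122.9, 300.7]
orientation: [-0.0, 0.646, 0.764, -0.0]
contact_force: [-2.9, -1.1, 3.0]
gripper_width: 14.4
0.0 [0. 0. 0.]
0.138 [-0.0298 -0.005   0.0003]
0.275 [-0.0594 -0.01   -0.0035]
0.413 [-0.0881 -0.0149 -0.0113]
0.55 [-0.1156 -0.0195 -0.0232]
0.688 [-0.1412 -0.0239 -0.0387]
0.825 [-0.1644 -0.0278 -0.0576]
0.963 [-0.1849 -0.0313 -0.0795]
1.1 [-0.2022 -0.0342 -0.1042]
1.238 [-0.216  -0.0365 -0.1309]
1.375 [-0.2261 -0.0382 -0.1594]
1.513 [-0.2322 -0.0393 -0.189 ]
1.65 [-0.2343 -0.0396 -0.2191]
```

```bash
python3 -m inch '[[[-0.015,-0.0025,0],[0,0,0],0],[[-0.030,-0.005,0],[0,0,0],0],[[-0.059,-0.010,-0.0035],[0,0,0],0],[[-0.088,-0.015,-0.0115],[0,0,0],0],[[-0.1155,-0.0195,-0.023],[0,0,0],0],[[-0.141,-0.024,-0.0385],[0,0,0],0],[[-0.1645,-0.028,-0.0575],[0,0,0],0],[[-0.1645,-0.028,-0.0575],[0,0,0],0]]'
```

```text
clock: 18.6
ee_pos: [524.4, 94.5, 242.9]
orientation: [0.001, 0.646, 0.763, 0.0]
contact_force: [2.3, -0.5, 3.9]
gripper_width: 14.3
```

```bash
python3 -m inch '[[[-0.0205,-0.0035,-0.022],[0,0,0],0],[[-0.038,-0.0065,-0.0465],[0,0,0],0],[[-0.0515,-0.0085,-0.0735],[0,0,0],0],[[-0.0615,-0.0105,-0.102],[0,0,0],0],[[-0.065,-0.011,-0.117],[0,0,0],0],[[-0.0677,-0.0115,-0.1315],[0,0,0],0],[[-0.069,-0.0117,-0.142],[0,0,0],0],[[-0.0696,-0.0117,-0.1505],[0,0,0],0],[[-0.0696,-0.0117,-0.1505],[0,0,0],0]]'
python3 - <<'E'
from h import *
ims=[]
for n in ['scene','side','wrist']:
    c=snap(n); ims.append(c[3])
    for t in ['handle','bar_mid']:
        print(n,t,[(round(r['p'],2),np.round(w(c,r['centre']),1)) for r in bot.mark_of(t,n)[:2]])
    for r in bot.silhouettes('handle',n)[:1]:
        P=cloud(c,r['pixels']); print('handle sil z',np.percentile(P[:,2],[5,50,90,97]).round(1),len(P))
a,b,wr=ims
x=np.hstack([cv2.resize(a[150:350,220:420],(400,400)),cv2.resize(b[100:250,150:300],(400,400))])
cv2.imwrite('pics/s8.png',x[:,:,::-1]); o=bot.observe(); print(o['ee_pos'],o['contact_force'])
E
```

```text
clock: 19.73
ee_pos: [454.3, 82.5, 92.0]
orientation: [-0.001, 0.645, 0.764, -0.002]
contact_force: [-2.7, -5.6, 5.6]
gripper_width: 14.2
scene handle [(0.72, array([454.4,  86.6, 114.8]))]
scene bar_mid [(0.95, array([511.4,  94.1,  67.3]))]
handle sil z [ 18.1 115.  125.  128. ] 2105
side handle [(0.84, array([454.4,  84.4, 115.8]))]
side bar_mid [(0.56, array([515. ,  92.9,  69.6]))]
handle sil z [ 80.6 113.4 125.3 128.1] 1300
wrist handle [(0.89, array([453.7,  85.1, 116.5]))]
wrist bar_mid []
handle sil z [ 91.  122.3 127.1 130.1] 23520
[454.28137316  82.47401156  92.45429351] [-3.23761502 -5.93815398  5.45207289]
```

View pics/s8.png

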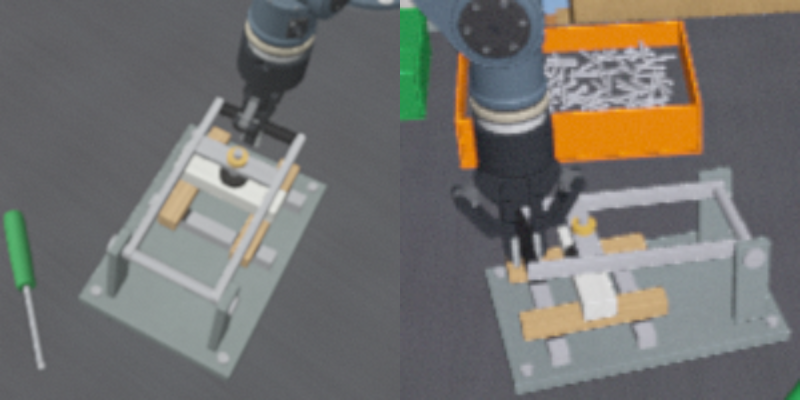

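```bash
python3 -m inch '[[[0,0,-0.004],[0,0,0],0],[[0,0,-0.008],[0,0,0],0],[[0,0,-0.012],[0,0,0],0],[[0,0,-0.012],[0,0,0],0],[[0,0,-0.012],[0,0,0],0],[[0,0,-0.012],[0,0,0],0]]'
python3 - <<'E'
from h import *
a=np.radians(9.6); ex=np.array([np.cos(a),np.sin(a)]); ey=np.array([-ex[1],ex[0]])
for n in ['scene','side','wrist']:
    c=snap(n)
    for t in ['handle','bar_mid','slat_mid','slat_laid_mid','foot']:
        print(n,t,[(round(r['p'],2),np.round(w(c,r['centre']),1)) for r in bot.mark_of(t,n)[:1]])
    P=cloud(c,np.ones((384,512),bool)); B=np.c_[(P[:,:2]-[513,92.5])@np.c_[ex,ey],P[:,2]]
    for sg in (1,-1):
        s=(abs(B[:,1]*sg-52)<9)&(B[:,2]>88)&(B[:,2]<125)
        r=[]
        for x0 in (-50,-25,0,25,50,75,100,125):
            q=B[s&(abs(B[:,0]-x0)<10)]; r.append((round(float(np.percentile(q[:,2],80)),1),len(q)) if len(q)>5 else None)
        print(n,'bar y',sg,r)
o=bot.observe(); print(o['ee_pos'],o['contact_force'],o['clock'])
E
```

```text
clock: 21.08
ee_pos: [453.7, 82.4, 80.9]
orientation: [-0.001, 0.645, 0.764, -0.002]
contact_force: [-7.0, -7.2, 12.2]
gripper_width: 14.3
scene handle [(0.93, array([457.5,  86. , 104.8]))]
scene bar_mid [(0.58, array([513. ,  92.9,  67.9]))]
scene slat_mid [(0.66, array([518.4,  45.4,  48.2]))]
scene slat_laid_mid [(0.55, array([503.3, 139.1,  49.9]))]Traceback (most recent call last):
  File "<stdin>", line 6, in <module>
ValueError: it knows: bar_mid, bed, cup, driver, handle, hinge, pads_left, pads_right, slat_laid_mid, slat_mid, tape
```

```bash
cat > t.py <<'E'
from h import *
a=np.radians(9.6); ex=np.array([np.cos(a),np.sin(a)]); ey=np.array([-ex[1],ex[0]])
for n in ['scene','side','wrist']:
    c=snap(n)
    for t in ['handle','bar_mid']:
        print(n,t,[(round(r['p'],2),np.round(w(c,r['centre']),1)) for r in bot.mark_of(t,n)[:1]])
    P=cloud(c,np.ones((384,512),bool)); B=np.c_[(P[:,:2]-[513,92.5])@np.c_[ex,ey],P[:,2]]
    for sg in (1,-1):
        s=(abs(B[:,1]*sg-52)<9)&(B[:,2]>88)&(B[:,2]<125)
        r=[]
        for x0 in (-50,-25,0,25,50,75,100,125):
            q=B[s&(abs(B[:,0]-x0)<10)]; r.append((round(float(np.percentile(q[:,2],80)),1),len(q)) if len(q)>5 else None)
        print(n,'bar y',sg,r)
o=bot.observe(); print(o['ee_pos'],o['contact_force'],o['clock'])
E
python3 t.py
```

```text
scene handle [(0.66, array([454.6,  83.8, 104.7]))]
scene bar_mid [(0.77, array([512. ,  94.5,  65.6]))]
scene bar y 1 [(116.3, 45), (116.2, 35), (113.9, 57), (113.8, 37), (114.5, 39), (112.8, 38), (111.9, 40), (110.7, 41)]
scene bar y -1 [(116.0, 38), (116.5, 36), (114.4, 39), (114.2, 39), (113.2, 41), (112.5, 38), (112.0, 41), (111.1, 46)]
side handle [(0.78, array([456.5,  84.1, 105.8]))]
side bar_mid [(0.57, array([513.9,  92. ,  67.9]))]
side bar y 1 [(110.7, 7), (114.2, 11), (111.1, 6), (113.1, 44), (112.0, 42), (110.4, 41), (111.0, 43), (109.2, 38)]
side bar y -1 [(115.3, 54), (114.7, 52), (113.0, 53), (113.3, 48), (112.1, 46), (112.0, 46), (110.8, 44), (108.9, 43)]
wrist handle [(0.96, array([454.2,  83.6, 104.5]))]
wrist bar_mid []
wrist bar y 1 [(115.6, 1733), (114.9, 1442), (113.9, 2219), (113.4, 1317), None, None, None, None]
wrist bar y -1 [None, None, None, None, None, (100.0, 41), None, None]
[453.72977288  82.37417163  80.96599023] [-6.31318012 -6.16187808 12.02918123] 21.775
```

The arm's side bars still slope about 0.03 rad upward, and the handle is about 5 mm high. I'll go down 5 mm more.

```bash
python3 -m inch '[[[0,0,-0.0025],[0,0,0],0],[[0,0,-0.005],[0,0,0],0],[[0,0,-0.005],[0,0,0],0],[[0,0,-0.005],[0,0,0],0],[[0,0,-0.005],[0,0,0],0]]'; python3 t.py
```

```text
clock: 22.4
ee_pos: [453.5, 82.4, 75.7]
orientation: [-0.001, 0.645, 0.764, -0.002]
contact_force: [-5.2, -6.9, 9.6]
gripper_width: 14.2
scene handle [(0.63, array([454.1,  85.5, 100.3]))]
scene bar_mid [(0.71, array([511.6,  96.4,  67.9]))]
scene bar y 1 [(112.0, 44), (111.3, 32), (110.7, 54), (111.1, 37), (111.5, 35), (111.2, 40), (109.9, 40), (110.5, 38)]
scene bar y -1 [(112.1, 41), (111.2, 34), (112.0, 43), (111.6, 39), (110.6, 41), (110.5, 40), (110.6, 41), (110.4, 43)]
side handle [(0.78, array([457.3,  85.2,  98.7]))]
side bar_mid [(0.59, array([514.7,  92.3,  69.7]))]
side bar y 1 [None, (111.5, 13), None, (110.1, 42), (109.1, 42), (110.0, 39), (108.7, 41), (108.9, 39)]
side bar y -1 [(109.9, 50), (110.1, 49), (110.1, 51), (110.1, 50), (109.0, 47), (109.2, 47), (109.2, 47), (108.6, 44)]
wrist handle [(0.65, array([452.6,  85.2, 101.3]))]
wrist bar_mid []
wrist bar y 1 [(111.1, 1775), (111.0, 1464), (110.5, 2297), (110.5, 1272), None, None, None, None]
wrist bar y -1 [None, None, None, None, None, (96.2, 11), None, None]
[453.54917361  82.36018064  75.67871772] [-4.72209376 -7.18022181  8.69281973] 22.85
```

Run:
```python
from h import *
a=snap('scene')[3]; b=snap('side')[3]
x=np.hstack([cv2.resize(a[180:330,240:390],(400,400)),cv2.resize(b[130:250,170:290],(400,400))])
cv2.imwrite('pics/s9.png',x[:,:,::-1]); o=bot.observe(); print(o['ee_pos'],o['contact_force'],abs(o['dq']).max())
for t in ['slat_mid','slat_laid_mid','cup','tape','driver']:
    for n in ['scene','side']:
        c=bot.calibration(n); print(t,[np.round(np.array(c['R']).T@(np.array(r['centre'])-np.ravel(c['t']))) for r in bot.mark_of(t,n)[:1]])
```

```text
[453.50369513  82.35536894  75.67754153] [-4.39079612 -5.92567672 10.37361153] 0.0017234979192443174
slat_mid [array([516.,  44.,  45.])]
slat_mid [array([516.,  47.,  46.])]
slat_laid_mid [array([506., 139.,  49.])]
slat_laid_mid [array([504., 141.,  46.])]
cup [array([ 698., -195.,    0.])]
cup [array([ 700., -195.,   -1.])]
tape [array([ 732., -340.,    2.])]
tape [array([ 731., -337.,    2.])]
driver [array([749., -19.,  -2.])]
driver [array([749., -21.,   3.])]
```

View pics/s9.png

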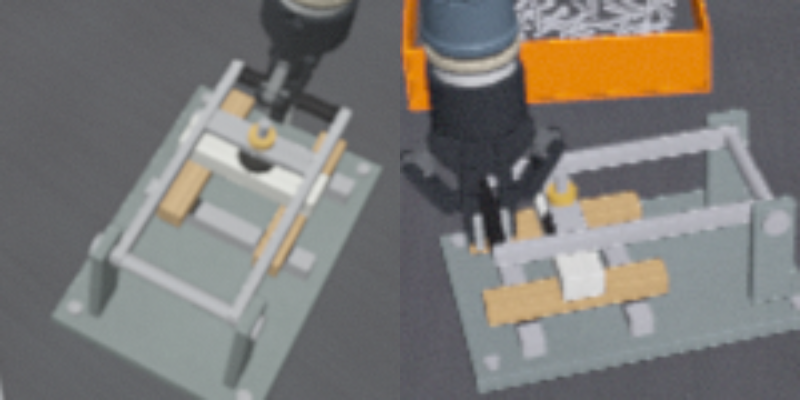

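The stack is square, the foot is on the bar (left crop (258,160)), the arm is level and the gripper still holds the handle. I'll hand in.

```bash
python3 -c "
from workcell import bot
print(bot.close_job())"
```

```text
the job is handed in; nothing more can be done
None
```

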